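# Unlock the stop gauge and index its sliding stop by one hole

## Task

Move the sliding stop of the gauge one hole farther from its lock: take the upright key out of its wooden holder, push it fully home into the lock and turn it clockwise as far as it goes, leaving it in there; then pull up the spring plunger knob on the sliding stop, slide the stop along to the next hole and let the pin go all the way down into it. Finish while still holding the plunger knob between the fingers, with the pin fully home; do not let go of it. Do not knock over or shift the paint pot, the paint tube or the eraser.

Things in the scene. Friction and masses are not known exactly. Their poses are not given: they have to be found in the camera images.
- gauge: Metal stop gauge, 255 mm long, fixed to the table (place and yaw vary). Its x axis runs along the rail, roughly away from the robot; z up. Origin: on the table under the first of three plunger holes in the rail (at x = 0, 40, 80 mm, 13 mm wide; rail top 33 mm high, 30 mm wide). Lock at x = -90 mm on the centre line; end bracket 60 mm high at x = 129 mm.
- lock_face (a point): Centre of the lock's top face, 50 mm above the table: a steel ring (62 mm outer diameter) round a square brass barrel (30 mm) with a straight slot 18 x 8.5 mm (the key has about 0.2 rad of play in it), 25 mm deep, that takes the key's blade from above. Its axes are those of gauge and do not turn with the barrel.
- lock (a joint): Turn of the lock barrel, rad, clockwise from above: starts at 0 to 0.25 (locked), end stop 1.3 (unlocked). At 0 the slot's long side lies along the gauge's x axis; at v it is turned clockwise by v. Stays where left; takes 0.06 N m. A cam below it hooks the sliding stop to the first hole until turned about 0.9 rad.
- stop (a joint): Travel of the sliding stop (aluminium saddle 50 x 50 mm, top 46 mm high, far end plate 58 mm high) along the gauge's +x, in m: 0 over the first hole (start), 0.040 over the next, 0.080 over the last (end 0.084). The plunger stands at its centre. Friction 1.5 N. With the pin in a hole it has 1.5 mm play either way.
- plunger (a joint): Lift of the plunger in m: 0 = pin fully home in a hole, 0.014 = end stop. The pin (10 mm diameter, round tip) reaches 10.5 mm into the rail, so a lift of 11 mm or more frees it; resting on the rail between holes it stands at about 0.0105. A spring presses it down with 4 N at 0 and about 7 N when raised.
- knob: The black round plunger knob; origin: centre of its top, 91 mm above the table with the pin home; it moves with the stop and the plunger. The knob is 27 mm in diameter (rim 29 mm) and 28 mm high, axis upright; beneath it a steel collar 24 mm in diameter tops out 31 mm below the knob's top.
- key: Loose steel key with a flat black grip, 63 mm high overall, 70 g, standing upright in its holder. Origin: tip of the blade; z up along the key. Blade 14 mm (x) by 6 mm (y), 24 mm long, rounded tip; above it a round collar (21 mm diameter, underside at z = 24 mm) that seats on the lock's face; grip 36 mm (x) by 12 mm (y), from z = 31 to 63 mm. A half turn about z makes no difference.
- key_collar (a point): Centre of the underside of the key's collar, 24 mm above the blade's tip; meets lock_face when the key is fully home.
- key_holder: Fixed block of light wood 56 (x) x 46 (y) x 40 mm high, with a slot along its x axis in which the key stands, loosely, its collar on the block's top. Origin: centre of its underside.
- pot: Bystander: white open paint pot, 47 mm wide, 36 mm high, loose. Origin: centre of its underside.
- tube: Bystander: white paint tube lying on the table, 118 x 31 x 28 mm, loose. Origin: centre of its underside.
- rubber_block: Bystander: eraser, 23 x 45 x 14 mm, loose. Origin: centre of its underside.

How it is judged (in metres and radians):
On the way, in this order (a step that is already met when the one before it is completed fails the run):
1. the key stands fully home in the lock (horizontal distance between key_collar and lock_face below 0.004 m and distance between key_collar and lock_face below 0.006 m and angle between key's own z axis and vertical below 0.15 rad), for 0.2 s.
2. the lock is turned clockwise to its end with the key in it (all of step 1 and value of joint lock above 1.05 rad), for 0.2 s.
3. the plunger is pulled up by the fingers until its pin is clear of the first hole (value of joint plunger above 0.0098 m and contact force between the fingers and knob above 1 N), for 0.1 s.
At the end, for the whole second after the job is handed in: Stop at the next hole (travel 40 mm, within 3 mm), at rest; plunger lift under 2 mm; fingers still on its knob with over 2 N; lock turned past 1.05 rad; key upright in it (tilt under 0.15 rad, collar within 4 mm sideways of, and 6 mm from, the lock face) (all of step 2 and value of joint stop between 0.037 and 0.043 m and value of joint plunger below 0.002 m and velocity of joint stop below 0.01 m/s and contact force between the fingers and knob above 2 N); the arm keeps its last pose, push and grip.
It fails at once if the paint pot, the paint tube or the eraser is shifted by more than 30 mm or the pot tipped over (distance of any of pot, tube, rubber_block from where it was at the start of the episode above 0.03 m or angle between pot's own z axis and vertical above 0.5 rad).
It also fails if it takes over 58 s, if anything falls off the work surface, if the arm or the gripper's body presses on something with over 40 N, if the wrist force passes 120 N, or if a joint passes its speed limit or range.

## Robot

A 6-joint arm with a two-finger parallel gripper is mounted at the origin on a cart in front of the work surface, level with it; the furniture and walls round the work are solid. World frame = base frame: x ahead of the robot, y to its left, z up, the work surface at z = 0. Lengths are in m, angles in degrees, forces in N, time in s.
With the tool pointing down it reaches from about 0.35 to 0.875 m from the base axis. Payload 4.2 kg.
Tool frame: the origin (TCP) lies midway between the tips of the shut fingers; the grasp point (between the pads) lies ctrl.grip_depth behind it (ctrl.grip_depth is the distance from the TCP to the grasp point, in m); z points along the fingers, y is the line along which they close (so a half turn about z gives the same grasp; the last joint's range is limited). The gripper opens to 87 mm and grips with 3 to 60 N. Pads are 19 mm wide; open, the fingers measure 117 mm over their backs; the gripper's body (75 mm by 190 mm) begins 51 mm behind the grasp point.
Start: joints at [-49.87, 22.042, 0.453, 0, -68.411, -14.817], TCP at [0.267, -0.565, 0.223] pointing down, gripper open.
Joint ranges: [-179.83, 179.83], [-69.29, 118.12], [-61.27, 80.66], [-181.25, 117.63], [-171.15, -9.14], [-177.46, 177.46]. Speed limits (degrees/s): [159.86, 159.86, 180, 180, 180, 180].

## Interface

Orientations are given as [roll, pitch, yaw] about the fixed x, y, z axes, in that order (R = Rz(yaw) Ry(pitch) Rx(roll)).
In Python, from cell import ctrl, optics, workorder gives the robot as it stands.
- The arm moves only by the shell command python3 -m creep 'ROWS' [FORCE]. ROWS is JSON, a list of rows, each a list of 7 numbers: the closure, from 0 (fully open) to 1 (shut), then the shift along the tool's x, y, z in mm, then the turn, a rotation vector about the tool's x, y, z in rad. In form: [[jaw, tx, ty, tz, ax, ay, az], ...]. A call has exactly 5 rows; each row shifts and turns the commanded pose from where the row before left it, along the tool's axes as they then stand; what a row does not reach is not made up. A row lasts 1/10 s, in which the tool goes at most 50 mm and 8.59 degrees, less where a joint would pass 70% of its speed; a pose out of reach is approached as far as the arm can. A call is refused whole if a number of a shift passes 50 or a number of a turn 0.15, either way. A call with a gripper value outside its range is refused whole. The fingers move at their own pace and stop on an object; FORCE is the grip in N (left out, the last holds). Time passes only in rows, so rows that do not move let the fingers close, or fill a call up. It gives the time, the measured TCP pose, the force, the opening and the grip force at its end, in the units of the state.
- ctrl.read_state(): the state, without advancing time (a new reading comes with each control period).
- optics.snapshot(name): name is "scene" or "top" or "wrist"; returns (picture, depth): 384x512x3 uint8, red, green, blue; 384x512 float32, m along the optical axis (not along the pixel's ray), 0 where there is no reading.
- optics.camera_info(name): a dict with "intrinsics" (3x3 intrinsics, pixels), "cam_to_world" (4x4, takes a point from camera to world coordinates); the wrist camera has in their place "hand_eye" (4x4, takes a point from camera to tool coordinates, whose origin is the TCP and whose axes are the flange's). Camera axes: x right, y down, z forward; pixel columns grow to the right and rows downward; lengths in m; the calibration is good to about 2 mm. A picture is of the moment at which its call begins: read the wrist's pose just before it. camera_info takes no time and is no camera call.
- workorder.finish_job(): hands the job in; it is judged then, once.
Trained networks look in the newest picture that a camera, given by its name, has taken for a name from the list of things; names that differ only in an ending like _2 or _b are one class to them, and where a whole thing is asked for, a point or a joint stands for the part that bears it (a point fixed in the world has none). Each returns a list of dicts, best first, with "p" (0 to 1); they miss things now and then, are a little off and sometimes report something else, mostly with a low value. They report only what shows in the picture. A call takes as long as a camera call.
- optics.look_for(camera, label): "pixel" ([column, row] in pixels, amid what is visible of it).
- optics.trace(camera, label): "region" (384x512 bool, what is visible of it) and "pixel" ([column, row] in pixels, amid what is visible of it).
- optics.mark_of(camera, label): "pixel" ([column, row] in pixels: a listed point, or the origin of a listed thing).
The state is a dict: "time": time; "joint_positions": joint angles; "joint_velocities": joint speeds; "joint_torque": joint torques, N m; "eef_pos": TCP position; "orientation": TCP orientation; "wrist_force": force on the tool from outside, world axes, zero at the start; "torque": the same for the moment, N m; "finger_gap": opening from 0.0 (shut) to 1.0 (fully open); "gripper_force": force on a finger pad.
Only numpy, scipy, OpenCV 4.12 (cv2) and the standard library are available. Lean on these libraries where they do the work, as an engineer would, in place of code of your own. Each camera call takes 0.05 s, during which the arm holds its last target. There are 200 camera calls.

## Working session

There is one attempt and no reset: what is moved stays moved. The work goes in short steps, Python scripts to look and compute and a shell command to move; the robot and the scene stay as the last step left them, time stands still between calls to the robot, and variables do not carry over. Pictures are saved under pics/ and viewed, at most 10 in all, crops included, and the job is handed in when it is done.

```bash
mkdir -p pics; ls; cat > h.py <<'E'
import numpy as np, cv2
from cell import ctrl, optics, workorder
from scipy.spatial.transform import Rotation as R
def T_tool():
    s=ctrl.read_state(); T=np.eye(4); T[:3,:3]=R.from_euler('xyz',s['orientation'],degrees=True).as_matrix(); T[:3,3]=s['eef_pos']; return T
def cam(name):
    i=optics.camera_info(name); K=np.array(i['intrinsics'])
    X=np.array(i['cam_to_world']) if 'cam_to_world' in i else T_tool()@np.array(i['hand_eye'])
    return K,X
def at_z(K,X,px,z):
    d=X[:3,:3]@np.linalg.inv(K)@np.array([px[0],px[1],1.]); o=X[:3,3]; return o+d*(z-o[2])/d[2]
def cloud(K,X,depth):
    v,u=np.mgrid[:384,:512]; p=np.stack([(u-K[0,2])/K[0,0]*depth,(v-K[1,2])/K[1,1]*depth,depth],-1)
    return p@X[:3,:3].T+X[:3,3]
E
cat > a.py <<'E'
from h import *
print(ctrl.read_state(), ctrl.grip_depth)
ims=[]
for c in ['scene','top']:
    K,X=cam(c); im,d=optics.snapshot(c); np.savez(c,im=im,d=d,K=K,X=X); ims.append(im)
    P=cloud(K,X,d)
    for l in ['gauge','lock_face','knob','key','key_collar','key_holder','pot','tube','rubber_block']:
        z={'lock_face':.05,'knob':.091,'key_collar':.04,'key':.016}.get(l,0)
        m=optics.mark_of(c,l)[:2]
        print(c,l,[(round(r['p'],2),np.round(r['pixel']).tolist(),at_z(K,X,r['pixel'],z).round(3).tolist()) for r in m])
    print(X.round(3).tolist())
cv2.imwrite('pics/a.png',cv2.cvtColor(np.vstack([x for x in ims]),cv2.COLOR_RGB2BGR)[:, :])
cv2.imwrite('pics/s.png',cv2.cvtColor(ims[0],cv2.COLOR_RGB2BGR)); cv2.imwrite('pics/t.png',cv2.cvtColor(ims[1],cv2.COLOR_RGB2BGR))
E
python3 a.py
```

```text
pics
{'time': 0.0, 'joint_positions': array([-4.98692508e+01,  2.20873959e+01,  3.79435589e-01, -2.89570538e-02,
       -6.84105548e+01, -1.48168780e+01]), 'joint_velocities': array([ 0.00564958, -0.10037563, -0.0487559 ,  0.03282713,  0.02899179,
       -0.02677323]), 'joint_torque': array([ 1.87420324e-04, -3.90667212e+01,  1.87407696e+01,  4.21995699e+00,
        1.11108623e-02, -1.34259126e-04]), 'eef_pos': array([ 0.2669953 , -0.56442954,  0.22149279]), 'orientation': array([ 1.79878543e+02, -4.29969568e-03, -1.54696807e+02]), 'wrist_force': array([-0.52891392,  0.22181358, -0.14926179]), 'torque': array([0.01879638, 0.00142696, 0.00355905]), 'gripper_force': 0.0, 'finger_gap': 0.9968082192342179} 0.0187
scene gauge []
scene lock_face [(0.91, [303.0, 234.0], [0.502, -0.148, 0.05])]
scene knob [(0.55, [235.0, 224.0], [0.379, -0.103, 0.091])]
scene key [(0.79, [234.0, 226.0], [0.442, 0.006, 0.016])]
scene key_collar [(0.52, [233.0, 215.0], [0.442, 0.011, 0.04])]
scene key_holder [(0.92, [232.0, 232.0], [0.437, 0.01, 0.0])]
scene pot [(0.76, [186.0, 222.0], [0.375, 0.107, 0.0])]
sc
[... 272 characters left out ...]
[344.0, 190.0], [0.499, -0.146, 0.05])]
top knob [(0.7, [340.0, 139.0], [0.593, -0.135, 0.091]), (0.42, [333.0, 147.0], [0.577, -0.121, 0.091])]
top key [(0.73, [265.0, 220.0], [0.445, 0.008, 0.016]), (0.42, [213.0, 255.0], [0.377, 0.112, 0.016])]
top key_collar [(0.71, [265.0, 223.0], [0.438, 0.009, 0.04])]
top key_holder [(0.68, [265.0, 223.0], [0.441, 0.007, 0.0])]
top pot [(0.75, [213.0, 254.0], [0.379, 0.113, 0.0])]
top tube [(0.92, [181.0, 221.0], [0.446, 0.178, 0.0])]
top rubber_block [(0.7, [289.0, 252.0], [0.382, -0.041, 0.0]), (0.39, [332.0, 148.0], [0.597, -0.136, 0.0])]
[[-0.01, -0.99, 0.14, 0.365], [-1.0, 0.008, -0.017, 0.035], [0.016, -0.14, -0.99, 0.935], [0.0, 0.0, 0.0, 1.0]]
```

```bash
cat > b.py <<'E'
from h import *
f=np.load('top.npz'); P=cloud(f['K'],f['X'],f['d'])
def sel(cx,cy,r,z0,z1):
    m=(np.hypot(P[...,0]-cx,P[...,1]-cy)<r)&(P[...,2]>z0)&(P[...,2]<z1); return P[m]
def box(q,n):
    if len(q)<5: print(n,len(q)); return
    (c,s,a)=cv2.minAreaRect((q[:,:2]*1000).astype(np.float32)); print(n,len(q),np.round(c,1),np.round(s,1),round(a,1),'z',np.median(q[:,2]).round(4))
box(sel(.441,.008,.045,.032,.045),'holder top')
box(sel(.441,.008,.045,.052,.075),'key grip')
box(sel(.50,-.147,.045,.044,.056),'lock')
box(sel(.6,-.134,.12,.027,.038),'rail')
box(sel(.593,-.135,.03,.08,.1),'knob')
box(sel(.73,-.12,.06,.052,.07),'bracket')
box(sel(.6,-.135,.045,.04,.05),'saddle')
im=f['im'][90:310,140:420]
cv2.imwrite('pics/t2.png',cv2.cvtColor(cv2.resize(im,None,fx=2.7,fy=2.7,interpolation=cv2.INTER_CUBIC),cv2.COLOR_RGB2BGR))
E
python3 b.py
```

```text
holder top 538 [440.2   3.2] [45.8 56.3] 70.4 z 0.0409
key grip 7 [429.3   3.4] [ 7.5 19.9] 40.4 z 0.0702
lock 598 [ 507.4 -135.8] [60.3 60.4] 65.1 z 0.0503
rail 865 [598.8 -94.5] [238.6 121. ] 2.3 z 0.0339
knob 179 [ 597.1 -134.7] [27.2 26.8] 86.2 z 0.0903
bracket 170 [ 725.2 -132.3] [13.7 49.9] 3.8 z 0.0601
saddle 344 [ 588.9 -133. ] [48.7 65.1] 89.1 z 0.0462
```

View pics/t2.png

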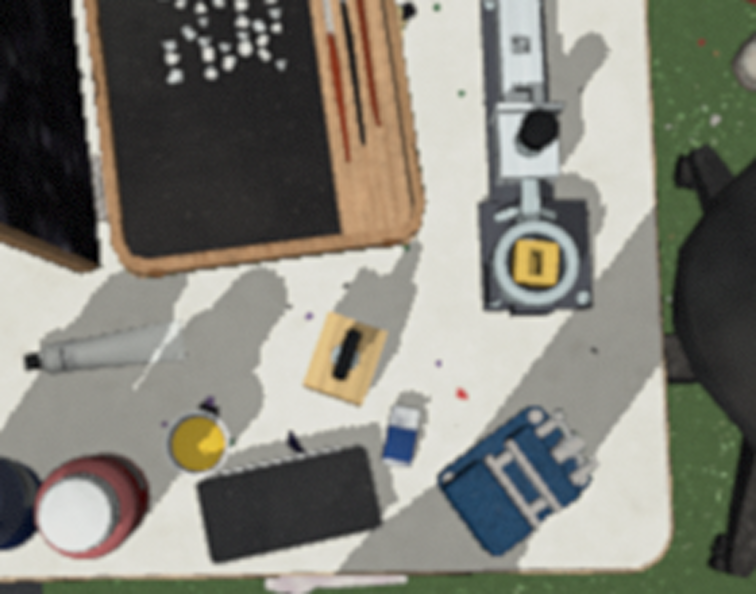

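View pics/s.png

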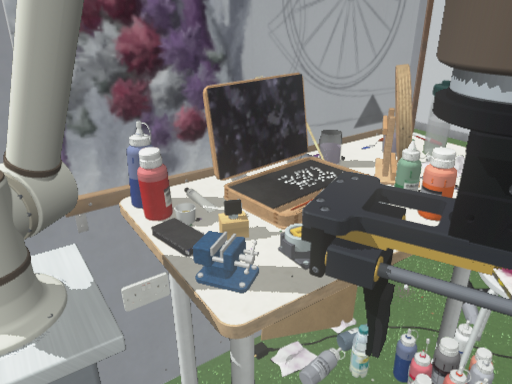

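The top picture shows the key in its holder at crop px (345,358), the lock at (537,262), the knob at (540,130) and the eraser at (400,435). The scene picture agrees. I'm using the depth fits: holder at (0.440, 0.003), long axis -19.6°; lock at (0.507, -0.136); knob at (0.597, -0.135).

```bash

python3 -m creep '[[0,-26.6,29.3,0,0,0,0],[0,-26.6,29.3,0,0,0,0],[0,-26.6,29.3,0,0,0,0],[0,-26.6,29.3,0,0,0,0],[0,-26.6,29.3,0,0,0,0]]' 15
python3 -m creep '[[0,-26.6,29.3,0,0,0,0],[0,-26.6,29.3,0,0,0,0],[0,-26.6,29.3,0,0,0,0],[0,-26.6,29.3,0,0,0,0],[0,-26.6,29.3,0,0,0,0]]'
python3 -m creep '[[0,-26.6,29.3,0,0,0,0],[0,-26.6,29.3,0,0,0,0],[0,-26.6,29.3,0,0,0,0],[0,-26.6,29.3,0,0,0,0],[0,-26.6,29.3,0,0,0,0]]'
python3 -m creep '[[0,0,0,0,0,0,-0.148],[0,0,0,0,0,0,-0.148],[0,0,0,0,0,0,-0.148],[0,0,0,0,0,0,-0.148],[0,0,0,0,0,0,-0.148]]'
python3 -m creep '[[0,0,0,0,0,0,-0.148],[0,0,0,0,0,0,-0.148],[0,0,0,0,0,0,-0.148],[0,0,0,0,0,0,-0.148],[0,0,0,0,0,0,-0.148]]'
python3 -m creep '[[0,0,0,0,0,0,-0.148],[0,0,0,0,0,0,-0.148],[0,0,0,0,0,0,-0.148],[0,0,0,0,0,0,-0.148],[0,0,0,0,0,0,-0.148]]'
cat > w.py <<'E'
import sys
from h import *
n=sys.argv[1]
s=ctrl.read_state(); print('t',s['time'],'j',np.round(s['joint_positions'],1),'p',np.round(s['eef_pos'],4),'o',np.round(s['orientation'],2))
K,X=cam('wrist'); im,d=optics.snapshot('wrist'); np.savez(n,im=im,d=d,K=K,X=X); P=cloud(K,X,d)
cv2.imwrite(f'pics/{n}.png',cv2.cvtColor(im,cv2.COLOR_RGB2BGR))
def box(n,cx,cy,r,z0,z1):
    m=(np.hypot(P[...,0]-cx,P[...,1]-cy)<r)&(P[...,2]>z0)&(P[...,2]<z1); q=P[m]
    if len(q)<5: print(n,len(q)); return
    (c,s,a)=cv2.minAreaRect((q[:,:2]*1000).astype(np.float32)); print(n,len(q),np.round(c,1),np.round(s,1),round(a,1),'z',np.median(q[:,2]).round(4),'mean',(q[:,:2].mean(0)*1000).round(1))
def marks(l,z):
    print(l,[(round(r['p'],2),np.round(r['pixel']).tolist(),at_z(K,X,r['pixel'],z).round(4).tolist()) for r in optics.mark_of('wrist',l)[:2]])
E
cat > w1.py <<'E'
from w import *
box('holder',.440,.003,.045,.034,.044); box('grip',.44,.003,.03,.068,.09); box('lock',.507,-.136,.045,.045,.055)
marks('key_collar',.04); marks('key_holder',0); marks('lock_face',.05)
E
python3 w1.py v1
```

```text
time: 1.5
eef_pos: [0.3251, -0.3743, 0.2227]
orientation: [-180.0, 0.0, -154.7]
wrist_force: [2.0, 0.5, 0.2]
finger_gap: 1.005
gripper_force: 0.0
time: 2.0
eef_pos: [0.3827, -0.1849, 0.2229]
orientation: [-180.0, 0.1, -154.7]
wrist_force: [1.0, -0.1, -0.4]
finger_gap: 0.999
gripper_force: 0.0
time: 2.5
eef_pos: [0.4402, 0.0046, 0.223]
orientation: [-180.0, 0.1, -154.7]
wrist_force: [0.2, -0.1, 0.2]
finger_gap: 1.001
gripper_force: 0.0
time: 3.0
eef_pos: [0.44, 0.003, 0.2227]
orientation: [-180.0, 0.0, -111.9]
wrist_force: [0.4, -0.2, -0.4]
finger_gap: 1.001
gripper_force: 0.0
time: 3.5
eef_pos: [0.44, 0.0029, 0.2227]
orientation: [-180.0, -0.0, -69.5]
wrist_force: [0.3, 0.5, 0.5]
finger_gap: 1.0
gripper_force: 0.0
time: 4.0
eef_pos: [0.44, 0.0029, 0.2227]
orientation: [-180.0, -0.0, -27.1]
wrist_force: [-0.1, -0.4, -0.3]
finger_gap: 1.0
gripper_force: 0.0
t 4.0 j [ 21.7   3.6 -23.9   0.  -62.4  41.2] p [0.44   0.0029 0.2227] o [-1.7998e+02 -2.0000e-02 -2.7140e+01]
holder 1754 [439.7   2.7] [46.1 56.4] 69.8 z 0.0408 mean [442.6   1.4]
grip 478 [440.1   2.6] [12.  35.4] 69.8 z 0.0793 mean [441.1   2.1]
lock 3004 [ 507.1 -136.6] [61.1 61.1] 27.8 z 0.0506 mean [ 507.8 -136.7]
key_collar [(0.92, [246.0, 174.0], [0.4389, 0.005, 0.04])]
key_holder [(0.84, [247.0, 164.0], [0.4403, 0.0033, 0.0])]
lock_face [(0.8, [350.0, 41.0], [0.508, -0.1378, 0.05])]
```

View pics/v1.png

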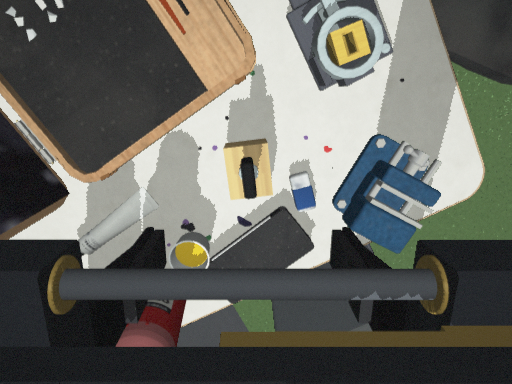

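The key grip is 12 x 35.4 mm at (0.4401, 0.0026), yaw -20.2°, top at 0.079, as expected. In the picture the holder is at px (248,170) and the lock at (350,43). Next: turn, descend and grasp.

```bash

python3 -m creep '[[0,0,0,30,0,0,-0.121],[0,0,0,35,0,0,0],[0,0,0,35,0,0,0],[0,0,0,35,0,0,0],[0,0,0,25,0,0,0]]' 25
python3 -m creep '[[0.3,0,0,12,0,0,0],[0.6,0,0,0,0,0,0],[1,0,0,0,0,0,0],[1,0,0,0,0,0,0],[1,0,0,0,0,0,0]]' 25
python3 -m creep '[[1,0,0,0,0,0,0],[1,0,0,0,0,0,0],[1,0,0,0,0,0,0],[1,0,0,0,0,0,0],[1,0,0,0,0,0,0]]' 30
python3 - <<'E'
from h import *
f=np.load('v1.npz'); K,X=f['K'],f['X']; im=f['im'].astype(int)
hsv=cv2.cvtColor(f['im'],cv2.COLOR_RGB2HSV)
y=((hsv[...,0]>15)&(hsv[...,0]<35)&(hsv[...,1]>110)).astype(np.uint8); y[:,:310]=0;y[100:]=0;y[:,400:]=0
cs,_=cv2.findContours(y,cv2.RETR_EXTERNAL,cv2.CHAIN_APPROX_NONE); c=max(cs,key=cv2.contourArea)
def pts(c): return np.array([at_z(K,X,p,.05)[:2]*1000 for p in c.reshape(-1,2)],np.float32)
print('brass',cv2.minAreaRect(pts(c)))
m=np.zeros_like(y); cv2.drawContours(m,[c],-1,1,-1); h=cv2.morphologyEx(((m==1)&(y==0)).astype(np.uint8),cv2.MORPH_OPEN,np.ones((2,2)))
cs,_=cv2.findContours(h,cv2.RETR_EXTERNAL,cv2.CHAIN_APPROX_NONE); c2=max(cs,key=cv2.contourArea); print('slot',cv2.minAreaRect(pts(c2)),len(c2))
E
```

```text
time: 4.7
eef_pos: [0.4391, 0.0026, 0.0608]
orientation: [179.9, 0.1, -20.7]
wrist_force: [-0.1, 0.5, 0.1]
finger_gap: 1.001
gripper_force: 0.0
time: 5.2
eef_pos: [0.4408, 0.0032, 0.0515]
orientation: [-179.9, -0.1, -20.6]
wrist_force: [-0.2, 0.1, -0.4]
finger_gap: 0.632
gripper_force: 0.0
time: 5.7
eef_pos: [0.44, 0.0029, 0.0506]
orientation: [-180.0, -0.0, -20.6]
wrist_force: [-0.3, 0.2, -0.1]
finger_gap: 0.173
gripper_force: 0.0
brass ((507.6104431152344, -134.37686157226562), (36.12180709838867, 30.45085906982422), 83.98081970214844)Traceback (most recent call last):
  File "<stdin>", line 9, in <module>
ValueError: max() iterable argument is empty
```

```bash

python3 -m creep '[[1,0,0,0,0,0,0],[1,0,0,0,0,0,0],[1,0,0,0,0,0,0],[1,0,0,0,0,0,0],[1,0,0,0,0,0,0]]' 30
python3 -m creep '[[1,0,0,-10,0,0,0],[1,0,0,-30,0,0,0],[1,0,0,-40,0,0,0],[1,0,0,-50,0,0,0],[1,0,0,-42,0,0,0]]'
python3 - <<'E'
from h import *
T=T_tool(); print(T[:3,3], (T[:3,:3].T@(np.array([.5072,-.1364,0])-T[:3,3]))[:2])
E
```

```text
time: 6.2
eef_pos: [0.44, 0.0029, 0.0505]
orientation: [180.0, 0.0, -20.6]
wrist_force: [0.6, -0.4, -0.2]
finger_gap: 0.136
gripper_force: 30.0
time: 6.7
eef_pos: [0.44, 0.0028, 0.2258]
orientation: [-179.9, -0.1, -20.5]
wrist_force: [1.1, -0.2, -1.6]
finger_gap: 0.135
gripper_force: 30.0
[0.43997331 0.00283678 0.22576086] [0.11137419 0.1070864 ]
```

```bash

python3 -m creep '[[1,22.3,21.4,0,0,0,0],[1,22.3,21.4,0,0,0,0],[1,22.3,21.4,0,0,0,0],[1,22.3,21.4,0,0,0,0],[1,22.3,21.4,0,0,0,0]]'
python3 -m creep '[[1,0,0,0,0,0,-0.13],[1,0,0,0,0,0,-0.123],[1,0,0,0,0,0,0],[1,0,0,0,0,0,0],[1,0,0,0,0,0,0]]'
cat > w2.py <<'E'
from w import *
box('lock',.507,-.136,.045,.045,.055); box('knob',.597,-.135,.03,.085,.1); box('bracket',.73,-.13,.05,.052,.07)
m=(P[...,2]>.1)&(d>.05); print('high',[(z,m2.sum(),P[m2][:,:3].mean(0).round(4)) for z in (.18,.2,.22,.24) for m2 in [m&(abs(P[...,2]-z)<.01)]])
for l,z in (('lock_face',.05),('key_collar',.2155),('key',.192)): marks(l,z)
r=optics.trace('wrist','key')
if r: 
    g=r[0]['region']; v,u=np.nonzero(g); print('key px',r[0]['p'],u.min(),u.max(),v.min(),v.max(),P[g].mean(0))
E
python3 w2.py v2
```

```text
time: 7.2
eef_pos: [0.5069, -0.1375, 0.2232]
orientation: [-180.0, -0.0, -20.6]
wrist_force: [0.9, -0.1, -0.4]
finger_gap: 0.137
gripper_force: 30.0
time: 7.7
eef_pos: [0.5067, -0.1362, 0.2228]
orientation: [-180.0, -0.0, -6.1]
wrist_force: [-0.2, 0.2, -1.7]
finger_gap: 0.137
gripper_force: 30.0
t 7.7 j [  2.7  12.2 -13.5  -0.  -64.2  81.2] p [ 0.5067 -0.1362  0.2228] o [-1.7999e+02 -1.0000e-02 -6.1400e+00]
lock 2107 [ 507.6 -136.5] [60.6 60.7] 84.8 z 0.0506 mean [ 508. -137.]
knob 947 [ 597.  -135.3] [27.6 27.8] 84.0 z 0.0904 mean [ 597.1 -135.6]
bracket 0
high [(0.18, np.int64(0), array([nan, nan, nan])), (0.2, np.int64(4), array([ 0.5134, -0.1373,  0.1926])), (0.22, np.int64(281), array([ 0.5204, -0.138 ,  0.2266])), (0.24, np.int64(1212), array([ 0.5198, -0.138 ,  0.2415]))]
lock_face [(0.83, [248.0, 172.0], [0.5084, -0.137, 0.05]), (0.6, [244.0, 239.0], [0.4349, -0.125, 0.05])]
key_collar [(0.69, [248.0, 241.0], [0.5071, -0.1366, 0.2155])]
key [(0.92, [247.0, 224.0], [0.5083, -0.1363, 0.192])]
key px 0.59 233 260 216 308 [ 0.51607978 -0.13739818  0.24537701]w2.py:3: RuntimeWarning: Mean of empty slice.
  m=(P[...,2]>.1)&(d>.05); print('high',[(z,m2.sum(),P[m2][:,:3].mean(0).round(4)) for z in (.18,.2,.22,.24) for m2 in [m&(abs(P[...,2]-z)<.01)]])
  ret = um.true_divide(
```

View pics/v2.png

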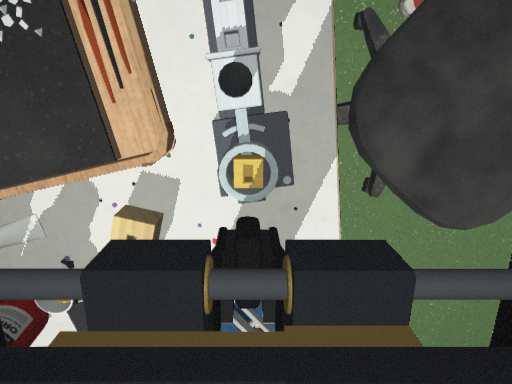

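The held key at px (247,225) and the lock at (248,172) line up with a 1 mm correction; the slot lies parallel to the key. Lowering it to just above the lock.

```bash

python3 -m creep '[[1,0.9,0.2,30,0,0,0],[1,0,0,40,0,0,0],[1,0,0,40,0,0,0],[1,0,0,20,0,0,0],[1,0,0,4,0,0,0]]'
python3 -m creep '[[1,0,0,1,0,0,0],[1,0,0,3,0,0,0],[1,0,0,3,0,0,0],[1,0,0,2,0,0,0],[1,0,0,0,0,0,0]]'
```

```text
time: 8.45
eef_pos: [0.5057, -0.1366, 0.0858]
orientation: [180.0, 0.4, -6.1]
wrist_force: [-0.3, -0.1, -0.0]
finger_gap: 0.139
gripper_force: 30.0
time: 8.95
eef_pos: [0.5078, -0.1367, 0.0798]
orientation: [-180.0, -0.0, -6.1]
wrist_force: [0.1, 0.6, -1.4]
finger_gap: 0.132
gripper_force: 30.0
```

```bash

python3 -m creep '[[1,0,0,3,0,0,0],[1,0,0,4,0,0,0],[1,0,0,3,0,0,0],[1,0,0,0,0,0,0],[1,0,0,0,0,0,0]]'
python3 -m creep '[[1,0,0,3,0,0,0],[1,0,0,3,0,0,0],[1,0,0,2,0,0,0],[1,0,0,0,0,0,0],[1,0,0,0,0,0,0]]'
```

```text
time: 9.45
eef_pos: [0.5077, -0.1367, 0.0694]
orientation: [180.0, 0.0, -6.1]
wrist_force: [-0.2, 0.3, -1.3]
finger_gap: 0.134
gripper_force: 30.0
time: 9.95
eef_pos: [0.5077, -0.1367, 0.0615]
orientation: [180.0, 0.0, -6.1]
wrist_force: [-0.5, 0.3, -0.6]
finger_gap: 0.134
gripper_force: 30.0
```

```bash

python3 -m creep '[[1,0,0,0.8,0,0,0],[1,0,0,0.8,0,0,0],[1,0,0,0.6,0,0,0],[1,0,0,0,0,0,0],[1,0,0,0,0,0,0]]'
```

```text
time: 10.45
eef_pos: [0.5079, -0.1367, 0.0605]
orientation: [180.0, -0.0, -6.0]
wrist_force: [-2.3, 1.7, 7.0]
finger_gap: 0.133
gripper_force: 30.0
```

```bash

python3 -m creep '[[1,0,0,0,0,0,0.1],[1,0,0,0,0,0,0.12],[1,0,0,0,0,0,0.12],[1,0,0,0,0,0,0.12],[1,0,0,0,0,0,0.12]]'
python3 -m creep '[[1,0,0,0,0,0,0.12],[1,0,0,0,0,0,0.12],[1,0,0,0,0,0,0.12],[1,0,0,0,0,0,0.12],[1,0,0,0,0,0,0.12]]'
python3 -c "
from h import *
s=ctrl.read_state();print(s['torque'],s['wrist_force'],s['orientation'],s['eef_pos'])"
```

```text
time: 10.95
eef_pos: [0.5081, -0.1377, 0.0605]
orientation: [180.0, -0.1, -39.5]
wrist_force: [-1.2, -3.9, 5.3]
finger_gap: 0.131
gripper_force: 30.0
time: 11.45
eef_pos: [0.5071, -0.1384, 0.0605]
orientation: [179.9, -0.1, -73.9]
wrist_force: [-2.6, -7.0, 6.7]
finger_gap: 0.137
gripper_force: 30.0
[-2.11109545  1.07735322  0.05242399] [-2.60795327 -6.95392854  6.72164939] [ 1.79873422e+02 -1.12624423e-01 -7.38871338e+01] [ 0.50708447 -0.1383795   0.06048228]
```

```bash

python3 -m creep '[[1,0,0,0,0,0,0.06],[1,0,0,0,0,0,0.06],[1,0,0,0,0,0,0.05],[1,0,0,0,0,0,0],[1,0,0,0,0,0,0]]'
python3 -c "
from h import *
s=ctrl.read_state();print(s['torque'],s['wrist_force'],s['orientation'],s['eef_pos'])"
```

```text
time: 11.95
eef_pos: [0.5067, -0.1385, 0.0605]
orientation: [179.9, -0.1, -83.4]
wrist_force: [-2.9, -6.7, 5.7]
finger_gap: 0.134
gripper_force: 30.0
[-2.09143788  1.14829652 -0.01601627] [-2.87596053 -6.74192901  5.69564409] [ 1.79856942e+02 -1.31332052e-01 -8.33652235e+01] [ 0.50674199 -0.13851119  0.06048742]
```

```bash

python3 -m creep '[[1,0,0,0,0,0,0.05],[1,0,0,0,0,0,0.05],[1,0,0,0,0,0,0],[1,0,0,0,0,0,0],[1,0,0,0,0,0,0]]'
python3 -c "
from h import *
s=ctrl.read_state();print(s['torque'],s['wrist_force'],s['orientation'],s['eef_pos'])"
```

```text
time: 12.45
eef_pos: [0.5065, -0.1385, 0.0605]
orientation: [179.8, -0.1, -89.1]
wrist_force: [-2.7, -5.8, 6.5]
finger_gap: 0.135
gripper_force: 30.0
[-2.01366501  1.28947025  0.1475455 ] [-2.70133238 -5.76866623  6.52763957] [ 1.79844343e+02 -1.43470097e-01 -8.90659976e+01] [ 0.50652306 -0.13845962  0.06049139]
```

```bash

python3 -m creep '[[0.6,0,0,0,0,0,0],[0.4,0,0,0,0,0,0],[0.4,0,0,0,0,0,0],[0.4,0,0,-10,0,0,0],[0.4,0,0,-30,0,0,0]]'
python3 -m creep '[[0.4,0,0,-40,0,0,0],[0.4,0,0,-40,0,0,0],[0.4,0,0,-40,0,0,0],[0.4,0,0,0,0,0,-0.14],[0.4,0,0,0,0,0,-0.14]]'
python3 -m creep '[[0,0,0,0,0,0,-0.14],[0,0,0,0,0,0,-0.14],[0,0,0,0,0,0,-0.14],[0,0,0,0,0,0,-0.14],[0,0,0,0,0,0,-0.14]]'
python3 -m creep '[[0,0,0,0,0,0,-0.14],[0,0,0,0,0,0,-0.14],[0,0,0,0,0,0,-0.14],[0,0,0,0,0,0,-0.14],[0,0,0,0,0,0,0]]'
cat > w3.py <<'E'
from w import *
box('grip',.507,-.136,.03,.08,.1); box('knob',.597,-.135,.03,.085,.1); box('bracket',.73,-.13,.05,.052,.07); box('lock',.507,-.136,.045,.045,.055)
T=T_tool(); print('to knob',T[:3,:3].T@(np.array([.597,-.1354,.06])-T[:3,3])*1000)
E
python3 w3.py v3
```

```text
time: 12.95
eef_pos: [0.5058, -0.1364, 0.0977]
orientation: [179.6, 0.0, -89.2]
wrist_force: [0.3, 0.0, 0.0]
finger_gap: 0.501
gripper_force: 0.0
time: 13.45
eef_pos: [0.5086, -0.1364, 0.2219]
orientation: [-179.7, -0.1, -72.8]
wrist_force: [0.3, -0.4, -1.4]
finger_gap: 0.599
gripper_force: 0.0
time: 13.95
eef_pos: [0.5078, -0.1365, 0.2201]
orientation: [-180.0, -0.0, -32.6]
wrist_force: [0.2, 0.5, -0.4]
finger_gap: 0.952
gripper_force: 0.0
time: 14.45
eef_pos: [0.5079, -0.1365, 0.22]
orientation: [-180.0, -0.0, -0.9]
wrist_force: [0.2, -0.2, -0.0]
finger_gap: 0.999
gripper_force: 0.0
t 14.45 j [  2.6  12.5 -13.6   0.  -63.8  86.5] p [ 0.5079 -0.1365  0.22  ] o [-1.8e+02 -5.0e-02 -9.0e-01]
grip 554 [ 507.6 -138.2] [12.3 35.8] 5.8 z 0.0893 mean [ 508.7 -138.1]
knob 971 [ 596.7 -135.5] [27.9 28. ] 42.5 z 0.0904 mean [ 597.1 -135.5]
bracket 0
lock 1684 [ 507.6 -136.9] [60.2 60.4] 89.8 z 0.0506 mean [ 510.1 -136.4]
to knob [ 89.04103645  -2.76992013 159.93785194]
```

View pics/v3.png

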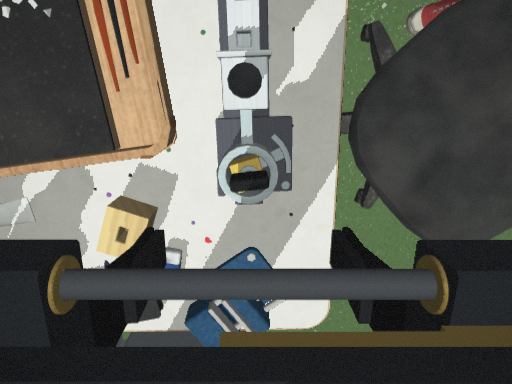

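```bash

python3 -m creep '[[0,30,-0.9,0,0,0,-0.03],[0,30,0,0,0,0,0],[0,29,0,0,0,0,0],[0,0,0,30,0,0,0],[0,0,0,40,0,0,0]]'
python3 -m creep '[[0.2,0,0,40,0,0,0],[0.4,0,0,30,0,0,0],[0.4,0,0,13,0,0,0],[0.4,0,0,5,0,0,0],[0.4,0,0,0,0,0,0]]'
python3 -c "
from h import *
T=T_tool(); print('to knob',T[:3,:3].T@(np.array([.597,-.1355,.062])-T[:3,3])*1000)"
```

```text
time: 15.0
eef_pos: [0.5993, -0.1353, 0.1506]
orientation: [180.0, -0.3, 0.7]
wrist_force: [-0.6, -0.5, -0.8]
finger_gap: 0.999
gripper_force: 0.0
time: 15.5
eef_pos: [0.5974, -0.1355, 0.062]
orientation: [180.0, -0.1, 0.8]
wrist_force: [0.4, 0.4, -0.2]
finger_gap: 0.647
gripper_force: 0.0
to knob [-0.4270226   0.01076997 -0.04000819]
```

```bash

python3 -m creep '[[1,0,0,0,0,0,0],[1,0,0,0,0,0,0],[1,0,0,0,0,0,0],[1,0,0,0,0,0,0],[1,0,0,0,0,0,0]]' 40
python3 -m creep '[[1,0,0,0,0,0,0],[1,0,0,0,0,0,0],[1,0,0,-3,0,0,0],[1,0,0,-3,0,0,0],[1,0,0,0,0,0,0]]'
python3 -m creep '[[1,0,0,-3,0,0,0],[1,0,0,-3,0,0,0],[1,0,0,-0.8,0,0,0],[1,0,0,0,0,0,0],[1,0,0,0,0,0,0]]'
```

```text
time: 16.0
eef_pos: [0.597, -0.1352, 0.0621]
orientation: [-180.0, -0.1, 0.8]
wrist_force: [-0.3, 2.5, 3.1]
finger_gap: 0.303
gripper_force: 40.0
time: 16.5
eef_pos: [0.5969, -0.1352, 0.0667]
orientation: [-180.0, -0.0, 0.8]
wrist_force: [3.1, 2.0, -6.3]
finger_gap: 0.298
gripper_force: 40.0
time: 17.0
eef_pos: [0.5968, -0.1352, 0.074]
orientation: [-180.0, -0.0, 0.8]
wrist_force: [4.5, 2.8, -6.7]
finger_gap: 0.303
gripper_force: 40.0
```

```bash

python3 -m creep '[[1,0,0,-0.6,0,0,0],[1,0,0,0,0,0,0],[1,2,0,0,0,0,0],[1,3,0,0,0,0,0],[1,3,0,0,0,0,0]]'
python3 -m creep '[[1,0,0,0,0,0,0],[1,0,0,0,0,0,0],[1,0,0,0,0,0,0],[1,0,0,0,0,0,0],[1,0,0,0,0,0,0]]'
```

```text
time: 17.5
eef_pos: [0.6024, -0.1352, 0.0736]
orientation: [-180.0, 0.3, 0.8]
wrist_force: [-0.5, 3.8, -7.3]
finger_gap: 0.296
gripper_force: 40.0
time: 18.0
eef_pos: [0.6045, -0.1352, 0.0747]
orientation: [-180.0, 0.0, 0.8]
wrist_force: [-1.6, 4.4, -8.2]
finger_gap: 0.3
gripper_force: 40.0
```

```bash

python3 -m creep '[[1,7,0,0,0,0,0],[1,8,0,0,0,0,0],[1,8,0,0,0,0,0],[1,6,0,0,0,0,0],[1,3,0,0,0,0,0]]'
python3 -m creep '[[1,0,0,0,0,0,0],[1,0,0,0,0,0,0],[1,0,0,0,0,0,0],[1,0,0,0,0,0,0],[1,0,0,0,0,0,0]]'
```

```text
time: 18.5
eef_pos: [0.6376, -0.1347, 0.0746]
orientation: [-180.0, -0.0, 0.8]
wrist_force: [-1.8, 4.0, -7.3]
finger_gap: 0.301
gripper_force: 40.0
time: 19.0
eef_pos: [0.6379, -0.1347, 0.0754]
orientation: [180.0, -0.2, 0.8]
wrist_force: [1.4, 5.5, -7.1]
finger_gap: 0.298
gripper_force: 40.0
```

```bash

python3 -m creep '[[1,-0.7,0,0,0,0,0],[1,0,0,2,0,0,0],[1,0,0,2,0,0,0],[1,0,0,2,0,0,0],[1,0,0,0,0,0,0]]'
python3 -c "
from h import *
s=ctrl.read_state();print(s['wrist_force'],s['orientation'],s['eef_pos'])"
```

```text
time: 19.5
eef_pos: [0.6371, -0.1348, 0.0694]
orientation: [180.0, -0.2, 0.8]
wrist_force: [-0.0, 6.5, -5.4]
finger_gap: 0.297
gripper_force: 40.0
[-0.01017229  6.52013981 -5.35757124] [ 1.79990757e+02 -1.68458438e-01  8.37366441e-01] [ 0.63710146 -0.13475309  0.06941465]
```

```bash

python3 -m creep '[[1,0,0,2,0,0,0],[1,0,0,2,0,0,0],[1,0,0,2,0,0,0],[1,0,0,1,0,0,0],[1,0,0,0,0,0,0]]'
python3 -m creep '[[1,0,0,0.5,0,0,0],[1,0,0,0.5,0,0,0],[1,0,0,0.4,0,0,0],[1,0,0,0,0,0,0],[1,0,0,0,0,0,0]]'
python3 -c "
from h import *
s=ctrl.read_state();print(s['wrist_force'],s['orientation'],s['eef_pos'])"
```

```text
time: 20.0
eef_pos: [0.6371, -0.1347, 0.0629]
orientation: [180.0, -0.2, 0.8]
wrist_force: [-0.4, 5.0, -5.6]
finger_gap: 0.3
gripper_force: 40.0
time: 20.5
eef_pos: [0.6372, -0.1347, 0.0622]
orientation: [180.0, -0.2, 0.9]
wrist_force: [0.1, 6.0, -2.9]
finger_gap: 0.296
gripper_force: 40.0
[ 0.11962024  5.99981625 -2.86376831] [179.97769416  -0.19191083   0.85549772] [ 0.63715911 -0.13474387  0.06219695]
```

```bash

python3 -m creep '[[1,0,0,0.5,0,0,0],[1,0,0,0.5,0,0,0],[1,0,0,0,0,0,0],[1,0,0,0,0,0,0],[1,0,0,0,0,0,0]]'
python3 - <<'E'
from h import *
K,X=cam('top'); im,d=optics.snapshot('top'); P=cloud(K,X,d)
cv2.imwrite('pics/e.png',cv2.cvtColor(cv2.resize(im[90:310,200:400],None,fx=2.7,fy=2.7),cv2.COLOR_RGB2BGR))
for l,z in (('pot',0),('tube',0),('rubber_block',0),('key_collar',.05)):
    print(l,[at_z(K,X,r['pixel'],z).round(3).tolist() for r in optics.mark_of('top',l)[:1]])
E
```

```text
time: 21.0
eef_pos: [0.6376, -0.1348, 0.0621]
orientation: [180.0, -0.3, 0.9]
wrist_force: [-1.0, 6.0, 0.5]
finger_gap: 0.303
gripper_force: 40.0
pot [[0.38, 0.107, 0.0]]
tube [[0.441, 0.18, 0.0]]
rubber_block []
key_collar [[0.508, -0.136, 0.05]]
```

View pics/e.png

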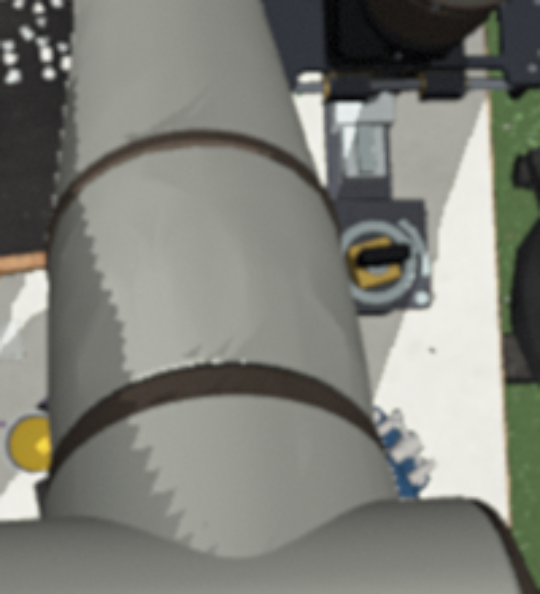

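The key stands in the turned lock at px (382,256) and the bystanders that show (pot and tube) are where they were. The knob is back at its starting height, 40 mm along, with the downward pull gone, so the pin is home. Handing in.

```bash
python3 -c "
from cell import workorder
print(workorder.finish_job())"
```

```text
the job is handed in; nothing more can be done
None
```

I handed the job in at about 21 s, but the interface gave no verdict. By my measurements the key is fully home and turned to the end of the lock, the stop is about 40 mm along with its pin down in the next hole, and the fingers still grip the knob at 40 N; the pot and tube hadn't moved, but the eraser was out of view in the last picture.

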